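# Set the workshop air regulator with its square key

### The arm

A 6-joint arm with a two-finger parallel gripper is mounted at the origin on the work surface. World frame = base frame: x ahead of the robot, y to its left, z up, the work surface at z = 0. Lengths are in m, angles in degrees, forces in N, time in s.
With the tool pointing down it reaches from about 0.325 to 0.875 m from the base axis. Payload 4.4 kg.
Tool frame: the origin (TCP) lies between the finger pads, 19 mm behind the fingertips; this is the grasp point; z points along the fingers, y is the line along which they close (so a half turn about z gives the same grasp; the last joint's range is limited). The gripper opens to 85 mm and grips with 20 to 120 N. Pads are 22 mm wide; open, the fingers measure 114 mm over their backs; the gripper's body (76 mm by 85 mm) begins 54 mm behind the grasp point. The pads swing forward as they close: fully open they stand 13 mm farther back than shut.
Start: joints at [66.492, 11.837, 88.321, -0, 79.842, -8.623], TCP at [0.148, 0.556, 0.25] pointing down, gripper open.
Joint ranges: [-156.59, 156.59], [-49.26, 127.26], [12.9, 141.05], [-63.56, 243.56], [4.71, 150.69], [-161.64, 161.64]. Speed limits (degrees/s): [159.86, 159.86, 180, 180, 180, 180].

### API

Orientations are given as a 3x3 rotation matrix whose columns are the frame's x, y, z axes.
In Python, from workcell import telemetry, imaging, job gives the robot as it stands.
- The arm moves only by the tool arm_command, never from a script. Its argument "moves" is a list of rows, each a list of 3 entries, a list of its own where there are three numbers: the shift along the tool's x, y, z scaled (see below), then the turn, a rotation vector about the tool's x, y, z scaled (see below), then the opening, from 0 (shut) to 1 (fully open). In form: [[[dx, dy, dz], [ax, ay, az], fingers], ...]. A call has 1 to 8 rows; each row is the pose to reach, as a shift and turn from the pose commanded when the call began, along the tool's axes at that moment; what a row does not reach only later rows make up. The controller multiplies each number of a shift by 25 cm and each number of a turn by pi/4 rad. A row lasts 1/10 s, in which the tool goes at most 50 mm and 8.59 degrees, less where a joint would pass 70% of its speed; a pose out of reach is approached as far as the arm can. A call with a number of a shift or a turn outside -1 to 1 is refused whole. A call with a gripper value outside its range is refused whole. The fingers move at their own pace and stop on an object; "squeeze" is the grip in N (left out, the last holds). Time passes only in rows, so rows that repeat a pose let the fingers close. It gives the time, the measured TCP pose, the force, the opening and the grip force at its end, in the units of the state.
- telemetry.sense(): the state, without advancing time (a new reading comes with each control period).
- imaging.snapshot(name): name is "scene" or "top"; returns a dict with "pixels" (400x640x3 uint8, red, green, blue), "fx", "fy", "cx", "cy" (pixels), "dist_coeffs" ([k1, k2, p1, p2, k3] as OpenCV has them; the pictures are not rectified), "view" (4x4, takes a point from world to camera coordinates). Camera axes: x right, y down, z forward; pixel columns grow to the right and rows downward; lengths in m; the calibration is good to about 2 mm. A picture is of the moment at which its call begins. There is no depth.
- job.sign_off(): hands the job in; it is judged then, once.
The state is a dict: "clock": time; "q": joint angles; "dq": joint speeds; "joint_efforts": joint torques, N m; "eef_pos": TCP position; "ee_rot": TCP orientation; "force": force on the tool from outside, world axes, zero at the start; "ft_torque": the same for the moment, N m; "grip_width": finger opening in m; "grasp_force": force on a finger pad.
Only numpy, scipy, OpenCV 4.12 (cv2) and the standard library are available. Lean on these libraries where they do the work, as an engineer would, in place of code of your own. Each camera call takes 0.05 s, during which the arm holds its last target. There are 200 camera calls.

### The job

Fit the loose steel square-socket key fully down onto the square spindle of the air regulator's sloping panel, then turn it clockwise until the spindle's pointer lines up with the one long mark on the panel's scale. Leave the key fully seated on the spindle, let go of it, and do not disturb the other things on the bench.

Things in the scene. Friction and masses are not known exactly. Their poses are not given: they have to be found in the camera images.
- regulator: Air regulator panel, fixed to the bench: grey sheet 270 mm wide, 190 mm long on a green stand, sloping 25 deg, low edge (60 mm high) towards the robot, high edge (140 mm) away. Origin on the bench under the middle of its face (100 mm high there); z up, x level from low to high edge, y along the width. A round gauge 66 mm across stands 22 mm proud of the face, centred 137 mm from the spindle.
- mark (a point): Middle of the long mark (white, 28 x 8 mm) on the panel face, 72 mm straight up the slope from the spindle's axis. The other ticks of the scale, every 15 deg round the spindle, are 11 x 2.5 mm. z is square to the panel, x points up the slope.
- seat (a point): Centre of the face of the round collar (72 mm across, face 12 mm off the panel), where the key's mouth comes to rest. Turns with the spindle: z is its axis, square to the panel (25 deg from vertical, leaning to the robot), x along the pointer, a white nose reaching 56 mm from the axis. The spindle is a 16 mm square, sides along x and y, standing up 22 mm; its last 3 mm are a 12.5 mm square.
- spindle (a joint): Angle of spindle and pointer, rad: 0 with the pointer at the long mark, negative when anticlockwise of it looking down onto the panel; grows when turned clockwise. Stops at -1.5 and +0.6; starts between -1.25 and -0.55. Friction about 0.12 N m; stays where it is left. The key has up to about 0.1 rad of play each way on the square.
- key: Loose steel key, 0.16 to 0.26 kg, upright on the bench, 66 mm high. Below, a square hub 34 x 34 x 30 mm with a square socket 17.5 mm wide, 24 mm deep, open downward, mouth chamfered 3 mm; above, a wing grip 56 mm long (x), 14 mm thick (y), 36 mm high. Origin at the socket mouth's centre (underside), z up. Socket sides are along x and y: it fits in any of four quarter turns.
- key_grip (a point): Middle of the key's wing, 52 mm above its underside, 14 mm below its top; axes as key. With the TCP here the fingertips clear the hub by 3 mm.
- oil_filter: White oil filter canister, 76 mm across, 85 mm high, upright; bystander. Origin under its centre.
- spray_can: Dark spray can, 64 mm across, 170 mm high, upright; bystander. Origin under its centre.
- bearing: Steel bearing ring, 62 mm across, 18 mm high, lying flat; bystander. Origin under its centre.
- screwdriver: Screwdriver lying on the bench; bystander. Origin under the middle, x along it.
Things that resemble listed ones, but are neither listed nor needed, are in the scene too. What is shaped like the key but green is not meant.

How it is judged:
By the outcome, as a careful person would: the job done as asked, in the order asked, and still so for the second after the job is handed in, with the robot touching nothing.
It also fails if it takes over 45 s, if anything falls off the work surface, if the arm or the gripper's body presses on something with over 40 N, if the wrist force passes 120 N, or if a joint passes its speed limit or range.

## Working session

There is one attempt and no reset: what is moved stays moved. The work goes in short steps, Python scripts to look and compute and a tool call to move; the robot and the scene stay as the last step left them, time stands still between calls to the robot, and variables do not carry over. Pictures are saved under pics/ and viewed, at most 10 in all, crops included, and the job is handed in when it is done.

Besides the shell and the picture viewer there is one more tool, called after "Call:" as a command line: name --argument value ..., lists and objects as JSON in quotes. arm_command: Moves the arm, as the interface text tells. Shifts and turns lie within -1 to 1; 1 stands for 25 cm of shift or pi/4 rad of turn. Its arguments: {"type":"object","properties":{"moves":{"type":"array"},"squeeze":{"type":"number"}},"required":["moves"]}

```bash
mkdir -p pics; ls; cat > h.py <<'E'
import numpy as np, cv2
from workcell import telemetry, imaging, job
def snap(n, f=None):
    s=imaging.snapshot(n)
    if f: cv2.imwrite('pics/'+f, s['pixels'][:,:,::-1])
    return s
def ray(s,uv):
    K=np.array([[s['fx'],0,s['cx']],[0,s['fy'],s['cy']],[0,0,1]]);d=np.array(s['dist_coeffs'],float)
    p=cv2.undistortPoints(np.array(uv,float).reshape(-1,1,2),K,d).reshape(-1,2)
    V=np.array(s['view']);R=V[:3,:3];o=-R.T@V[:3,3]
    D=np.c_[p,np.ones(len(p))]@R
    return o,D/np.linalg.norm(D,axis=1)[:,None]
def onplane(s,uv,p0,n):
    o,D=ray(s,uv);n=np.array(n,float)
    return o+D*(((np.array(p0)-o)@n)/(D@n))[:,None]
def onz(s,uv,z): return onplane(s,uv,[0,0,z],[0,0,1])
def proj(s,P):
    K=np.array([[s['fx'],0,s['cx']],[0,s['fy'],s['cy']],[0,0,1]]);V=np.array(s['view'])
    return cv2.projectPoints(np.array(P,float).reshape(-1,1,3),cv2.Rodrigues(V[:3,:3])[0],V[:3,3],K,np.array(s['dist_coeffs'],float))[0].reshape(-1,2)
def tri(s1,uv1,s2,uv2):
    o1,d1=ray(s1,[uv1]);o2,d2=ray(s2,[uv2]);d1=d1[0];d2=d2[0]
    t=np.linalg.lstsq(np.c_[d1,-d2],o2-o1,rcond=None)[0]
    a,b=o1+t[0]*d1,o2+t[1]*d2
    return (a+b)/2,np.linalg.norm(a-b)
E
python3 - <<'E'
from h import *
for n in('scene','top'):
    s=snap(n,n+'0.png');V=np.array(s['view']);print(n,s['fx'],s['cx'],s['cy'],s['dist_coeffs'],-V[:3,:3].T@V[:3,3],V[2,:3])
print(telemetry.sense())
E
```

```text
pics
scene 517.709198087907 328.31875112231074 198.21708478845665 [-0.14478064  0.          0.          0.          0.        ] [1.24466797 0.58884962 0.79882968] [-0.57694243 -0.52019823 -0.62970725]
top 399.67504854432883 317.0887103699536 205.5023836262855 [-0.06468059  0.          0.          0.          0.        ] [0.49766206 0.02769758 0.98436756] [ 0.11785637 -0.02932585 -0.99259754]
{'clock': 0.1, 'q': array([ 6.64912043e+01,  1.18813948e+01,  8.83970859e+01,  5.48399824e-04,
        7.98428801e+01, -8.62219436e+00]), 'dq': array([ 0.009643  , -0.09395566, -0.17277098,  0.01029568, -0.07873835,
       -0.13101925]), 'joint_efforts': array([ 8.02115801e-05, -3.84092045e+01, -2.92549986e+01, -2.06867471e-04,
        4.79454684e-03, -8.03670730e-06]), 'eef_pos': array([0.14745797, 0.55509457, 0.24891784]), 'ee_rot': array([[-9.66435608e-01,  2.56907547e-01, -8.53545615e-04],
       [ 2.56908757e-01,  9.66433719e-01, -1.93857772e-03],
       [ 3.26860017e-04, -2.09279388e-03, -9.99997757e-01]]), 'force': array([ 0.74688824, -0.54157765,  0.22592172]), 'ft_torque': array([0.01479222, 0.00923912, 0.04467309]), 'grasp_force': 0.0, 'grip_width': 0.08534822766412149}
```

View pics/scene0.png

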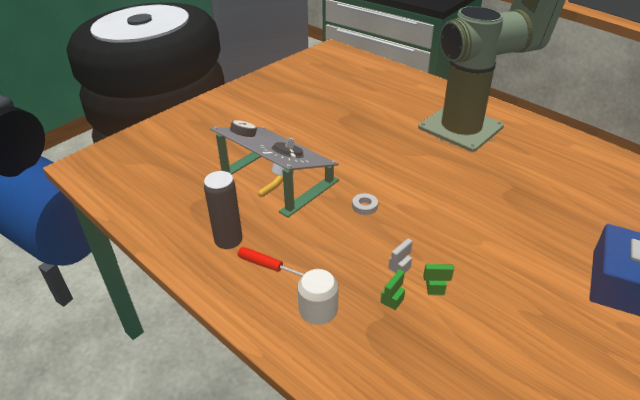

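View pics/top0.png

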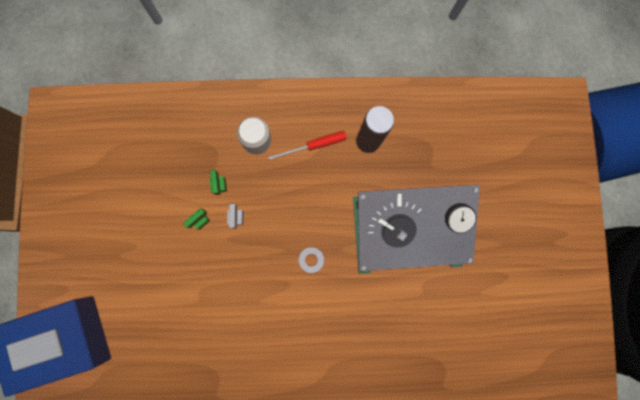

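The steel key is at top (234,216) / scene (401,256). The things that could be mistaken for it are two green keys, at top (217,182) and (196,219), and scene (393,290) and (438,278). The description says steel, so I choose (234,216). The panel is at top (417,228), its spindle at about (400,232), the pointer nose at about (386,224) and the long mark at (400,200).

```bash
python3 - <<'E'
from h import *
t=snap('top');c=snap('scene')
T=t['pixels'][:,:,::-1];C=c['pixels'][:,:,::-1]
A=cv2.resize(T[180:250,190:256],None,fx=6,fy=6,interpolation=cv2.INTER_CUBIC)[:,:400]
B=cv2.resize(C[230:310,370:436],None,fx=6,fy=6,interpolation=cv2.INTER_CUBIC)[:300,:400]
P=cv2.resize(T[180:275,350:484],None,fx=6,fy=6,interpolation=cv2.INTER_CUBIC)
im=np.zeros((600,800,3),np.uint8)
im[:300,:396]=A[:300,:396]; im[:300,400:796]=B[:300,:396]
P2=cv2.resize(T[185:255,350:430],None,fx=5,fy=4.28,interpolation=cv2.INTER_CUBIC);im[300:300+P2.shape[0],:400]=P2[:300]
S2=cv2.resize(C[120:175,245:335],None,fx=4.44,fy=5.4,interpolation=cv2.INTER_CUBIC)[:300,:400];im[300:300+S2.shape[0],400:400+S2.shape[1]]=S2
cv2.imwrite('pics/crop1.png',im)
def mask(s,roi,f):
    x0,y0,x1,y1=roi;h=cv2.cvtColor(s['pixels'],cv2.COLOR_RGB2HSV);m=np.zeros(h.shape[:2],np.uint8)
    m[y0:y1,x0:x1]=f(h[y0:y1,x0:x1].astype(int));return m
grey=lambda h:((h[...,1]<70)).astype(np.uint8)*255
m=mask(t,(222,198,250,236),grey);n,l,st,ce=cv2.connectedComponentsWithStats(m);print('key top',st[1:].tolist(),ce[1:].round(1).tolist())
for s,roi in((c,(385,232,416,276)),):
    m2=mask(s,roi,grey);n,l,st,ce=cv2.connectedComponentsWithStats(m2);print('key scene',st[1:].tolist(),ce[1:].round(1).tolist())
m=mask(t,(350,180,490,280),lambda h:((h[...,1]<75)).astype(np.uint8)*255)
cn=max(cv2.findContours(m,0,2)[0],key=cv2.contourArea);r=cv2.minAreaRect(cn);print('panel',r,cv2.boxPoints(r).round(1).tolist(),cv2.approxPolyDP(cv2.convexHull(cn),4,True).reshape(-1,2).tolist())
m=mask(t,(355,188,430,265),lambda h:((h[...,2]>170)&(h[...,1]<60)).astype(np.uint8)*255)
n,l,st,ce=cv2.connectedComponentsWithStats(m)
for i in range(1,n): print('white',st[i].tolist(),ce[i].round(1).tolist())
np.set_printoptions(linewidth=200)
g=cv2.cvtColor(t['pixels'],cv2.COLOR_RGB2HSV)
for y in range(200,234):print(y,' '.join(f'{a:3d}{"g" if b<70 else "."}' for b,a in g[y,224:248,1:]))
E
```

```text
key top [[227, 204, 16, 24, 291]] [[234.0, 216.1]]
key scene [[389, 238, 23, 34, 531]] [[401.0, 256.6]]
panel ((418.35345458984375, 228.50863647460938), (80.91895294189453, 126.07618713378906), 86.633544921875) [[353.0, 191.8000030517578], [478.8999938964844, 184.39999389648438], [483.70001220703125, 265.20001220703125], [357.79998779296875, 272.6000061035156]] [[479, 186], [472, 262], [359, 272], [354, 197], [359, 192]]
white [397, 194, 5, 12, 54] [399.1, 199.8]
white [391, 204, 1, 2, 2] [391.0, 204.5]
white [406, 204, 1, 1, 1] [406.0, 204.0]
white [412, 206, 2, 2, 3] [412.7, 206.7]
white [385, 208, 1, 2, 2] [385.0, 208.5]
white [418, 209, 3, 3, 4] [418.8, 210.0]
white [378, 212, 2, 2, 2] [378.5, 212.5]
white [373, 218, 3, 2, 4] [374.0, 218.5]
white [379, 219, 15, 10, 50] [385.0, 223.5]
white [370, 225, 2, 1, 2] [370.5, 225.0]
white [370, 232, 2, 1, 2] [370.5, 232.0]
white [402, 236, 2, 1, 2] [402.5, 236.0]
200 181. 176. 183. 176. 176. 177. 176. 176. 179. 178. 174. 176. 177. 176. 172. 174. 174. 170. 172. 171. 170. 174. 171. 168.
201 182. 182. 175. 177. 179. 178. 180. 178. 177. 179. 
[... 3337 characters left out ...]
 145. 130. 125. 132. 147. 170. 176. 178. 175. 174. 176. 176. 175. 178. 175. 178.
229 175. 172. 174. 173. 171. 173. 176. 170. 163. 160. 167. 165. 172. 178. 179. 177. 178. 178. 178. 181. 177. 180. 179. 180.
230 179. 173. 178. 177. 176. 179. 178. 175. 176. 177. 182. 178. 178. 178. 178. 181. 179. 180. 178. 185. 180. 176. 181. 183.
231 176. 179. 180. 174. 180. 183. 176. 179. 178. 181. 181. 183. 181. 181. 178. 182. 180. 181. 182. 183. 179. 180. 181. 178.
232 178. 182. 180. 177. 181. 181. 179. 180. 176. 179. 178. 179. 178. 182. 182. 181. 181. 183. 178. 178. 180. 184. 178. 178.
233 176. 179. 178. 182. 179. 179. 181. 183. 181. 183. 181. 185. 183. 178. 185. 179. 178. 178. 177. 176. 175. 175. 173. 175.
```

View pics/crop1.png

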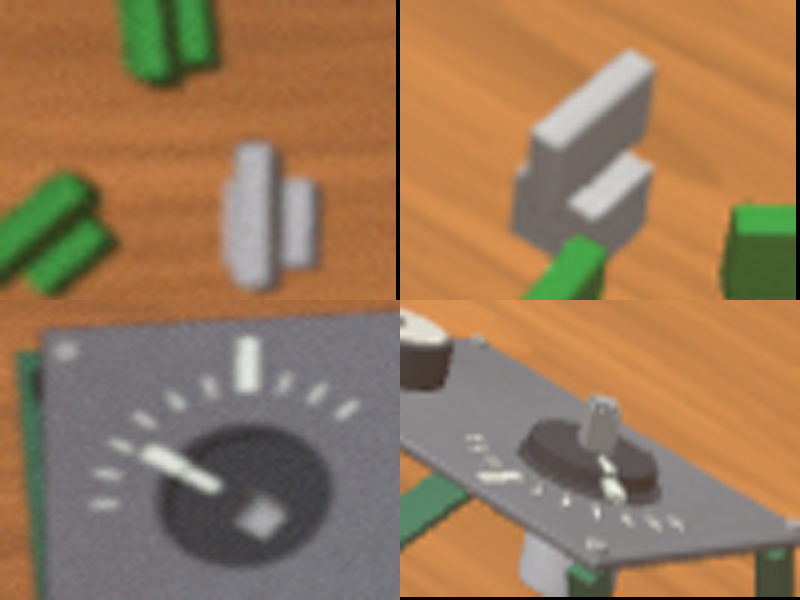

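The crop confirms the choice. The steel key stands alone, with its wing top at about (231.5,215.5) in the top view and the wing running along image rows. The pointer nose is at (381,221) and the spindle tip at (402.5,236).

```bash
python3 - <<'E'
from h import *
np.set_printoptions(precision=4,suppress=True)
t=snap('top');c=snap('scene')
# key: wing top face (z=.066), scene corners
q=onz(c,[(393.3,251.3),(408.7,238.3),(412.5,240.8),(397,254.5)],.066)
print('scene corners',q[:,:2].tolist(),'ctr',q.mean(0),'yaw',[np.degrees(np.arctan2(*(b-a)[1::-1])) for a,b in((q[0],q[1]),(q[3],q[2]))],np.linalg.norm(q[1]-q[0]),np.linalg.norm(q[3]-q[0]))
g=cv2.cvtColor(t['pixels'],cv2.COLOR_RGB2HSV)[...,2].astype(float)
E=[]
for y in range(206,225):
    r=g[y,232:237];i=np.where((r[:-1]>143)&(r[1:]<=143))[0][0];E.append((232+i+(r[i]-143)/(r[i]-r[i+1]),y))
e=np.array(E);k=np.polyfit(e[:,1],e[:,0],1)
p=onz(t,[(np.polyval(k,203.6),203.6),(np.polyval(k,226.8),226.8)],.066)
d=p[0]-p[1];print('top R edge',p,'len',np.linalg.norm(d),'yaw',np.degrees(np.arctan2(d[1],d[0])))
u=d/np.linalg.norm(d);print('ctr from top',p.mean(0)+.007*np.array([-u[1],u[0],0]))
# panel
M,err=tri(t,(399.1,199.8),c,(267.1,152.8));print('mark',M,err)
S,err=tri(t,(402.6,236),c,(290.5,139.8));print('spindle tip',S,err)
e=onz(t,[(359,191.5),(479,185.5)],.14);d=e[0]-e[1];yaw=np.arctan2(d[1],d[0])-np.pi/2
print('hi edge',e,np.linalg.norm(d),'yaw',np.degrees(yaw))
G=onz(t,[(363,197),(475,190)],.137);d=G[0]-G[1];print('bolts yaw',np.degrees(np.arctan2(d[1],d[0]))-90,np.linalg.norm(d))
cs,sn=np.cos(np.radians(25)),np.sin(np.radians(25))
x=np.array([np.cos(yaw)*cs,np.sin(yaw)*cs,sn]);n=np.array([-np.cos(yaw)*sn,-np.sin(yaw)*sn,cs]);y=np.cross(n,x)
print('x',x,'n',n)
A=M-.072*x;print('axis@face',A,'tip pred',A+.034*n,'diff',S-A-.034*n)
# pointer on collar face height 12mm?
for h in(.006,.012):
    P=onplane(t,[(380.5,220.8),(391.5,228)],A+h*n,n);v=P-A-h*n;print('pointer',h,[(np.degrees(np.arctan2(w@y,w@x)),np.linalg.norm(w)) for w in v], np.degrees(np.arctan2((P[0]-P[1])@y,(P[0]-P[1])@x)))
print('reproj mark/tip',proj(t,[M,S]),proj(c,[M,S]))
E
```

```text
scene corners [[0.6106770843285375, 0.19301183182550613], [0.5588270955148104, 0.19398331700657112], [0.5596816915378626, 0.20415909943477178], [0.6129745523191176, 0.20392179414567108]] ctr [0.5855 0.1988 0.066 ] yaw [np.float64(178.9266055806961), np.float64(179.74487198736585)] 0.051859089111173755 0.011149243785798159
top R edge [[0.6163 0.1918 0.066 ]
 [0.5626 0.1927 0.066 ]] len 0.05364895625892871 yaw -0.8930871943821511
ctr from top [0.5896 0.1992 0.066 ]
mark [ 0.6066 -0.1758  0.1331] 0.0006680635613678961
spindle tip [ 0.528  -0.1798  0.1296] 4.194613649247863e-05
hi edge [[ 0.6257 -0.0881  0.14  ]
 [ 0.6325 -0.353   0.14  ]] 0.26498741257642566 yaw 1.4530534570266214
bolts yaw 2.11268902035566 0.24801290171676738
x [0.906  0.023  0.4226] n [-0.4225 -0.0107  0.9063]
axis@face [ 0.5414 -0.1775  0.1027] tip pred [ 0.527  -0.1778  0.1335] diff [ 0.001  -0.0019 -0.0039]
pointer 0.006 [(np.float64(56.30532153937528), np.float64(0.050133410248874154)), (np.float64(60.91595090977255), np.float64(0.019501303819962967))] 53.381793524923374
pointer 0.012 [(np.float64(54.95575006456268), np.float64(0.05243713106084851)), (np.float64(57.14285530950474), np.float64(0.021957278332059068))] 53.381793524923374
reproj mark/tip [[399.2166 199.697 ]
 [402.5926 236.0064]] [[267.242  152.8339]
 [290.4914 139.7982]]
```

Call:
arm_command --moves '[[[-0.98,-0.46,0],[0,0,-0.313],0.5],[[-0.98,-0.46,0],[0,0,-0.313],0.5],[[-0.98,-0.46,0],[0,0,-0.313],0.5],[[-0.98,-0.46,0],[0,0,-0.313],0.5],[[-0.98,-0.46,0],[0,0,-0.313],0.5],[[-0.98,-0.46,0],[0,0,-0.313],0.5],[[-0.98,-0.46,0],[0,0,-0.313],0.5]]'

```text
clock: 1.0
eef_pos: [0.3575, 0.3795, 0.2501]
ee_rot: [[-1.0, 0.019, 0.001], [0.019, 1.0, -0.001], [-0.001, -0.001, -1.0]]
force: [0.3, 0.6, -0.6]
grip_width: 0.0423
grasp_force: 0.0
```

```bash
cat >> h.py <<'E'
from scipy.spatial.transform import Rotation as Ro
np.set_printoptions(precision=4,suppress=True)
def Rdown(yaw): # tool z down, x at yaw deg
    a=np.radians(yaw);x=np.array([np.cos(a),np.sin(a),0]);z=np.array([0,0,-1.]);return np.c_[x,np.cross(z,x),z]
def Rpanel(ang,pyaw=1.8): # tool z = -panel normal, tool x at ang deg about normal from up-slope
    N=Ro.from_euler('zy',[pyaw,-25],degrees=True).as_matrix()
    return N@Rdown(ang)
def go(p,R):
    s=telemetry.sense();E=np.array(s['ee_rot'])
    d=E.T@(np.array(p)-s['eef_pos']);w=Ro.from_matrix(E.T@R).as_rotvec()
    print('t',round(s['clock'],2),'pos',s['eef_pos'],'q',np.array(s['q']).round(1),'F',s['force'],'w',s['grip_width'],'gf',s['grasp_force'])
    print(' shift',d/.25,'turn',w/(np.pi/4),'rows',max(np.linalg.norm(d)/.05,np.degrees(np.linalg.norm(w))/8.59))
E
python3 - <<'E'
from h import *
print(Rpanel(90),np.linalg.det(Rpanel(90)))
go([.588,.199,.16],Rdown(179.2))
go([.588,.199,.052],Rdown(179.2))
# refine spindle: face plane through high edge at z=.14
t=snap('top')
yaw=np.radians(1.8);N=Ro.from_euler('zy',[1.8,-25],degrees=True).as_matrix();x,y,n=N.T
e=onz(t,[(399,189.5)],.14)[0]
M=onplane(t,[(399.1,199.8)],e,n)[0];A=M-.072*x;print('mark',M,'tip',A+.034*n, 'tip ray@plane',onplane(t,[(402.55,236)],A+.034*n,n)[0])
E
```

```text
[[-0.0285  0.9059  0.4226]
 [ 0.9995  0.0314  0.    ]
 [-0.0133  0.4224 -0.9063]] 1.0
t 1.0 pos [0.3575 0.3795 0.2501] q [ 37.2   5.3  95.8  -0.1  78.9 -51.7] F [ 0.2769  0.5851 -0.5548] w 0.04232343299534742 gf 0.0
 shift [-0.9353 -0.7039  0.3615] turn [-0.0006  0.0012 -0.0066] rows 6.125862576008443
t 1.0 pos [0.3575 0.3795 0.2501] q [ 37.2   5.3  95.8  -0.1  78.9 -51.7] F [ 0.2769  0.5851 -0.5548] w 0.04232343299534742 gf 0.0
 shift [-0.9349 -0.7037  0.7935] turn [-0.0006  0.0012 -0.0066] rows 7.069177026375916
mark [ 0.6068 -0.1763  0.1301] tip [ 0.5272 -0.1785  0.1305] tip ray@plane [ 0.528  -0.1793  0.1309]
```

Call:
arm_command --moves '[[[-0.935,-0.704,0.36],[0,0,-0.007],0.5],[[-0.935,-0.704,0.36],[0,0,-0.007],0.5],[[-0.935,-0.704,0.36],[0,0,-0.007],0.5],[[-0.935,-0.704,0.36],[0,0,-0.007],0.5],[[-0.935,-0.704,0.36],[0,0,-0.007],0.5],[[-0.935,-0.704,0.36],[0,0,-0.007],0.5],[[-0.935,-0.704,0.36],[0,0,-0.007],0.5],[[-0.935,-0.704,0.36],[0,0,-0.007],0.5]]'

```text
clock: 1.85
eef_pos: [0.586, 0.2025, 0.1588]
ee_rot: [[-1.0, 0.01, -0.002], [0.01, 1.0, 0.0], [0.002, 0.0, -1.0]]
force: [-0.2, 0.3, -0.6]
grip_width: 0.0429
grasp_force: 0.0
```

```bash
sed -i "s/'zy',\[pyaw/'ZY',[pyaw/" h.py; python3 - <<'E'
from h import *
go([.588,.199,.053],Rdown(179.2))
s=snap('scene');cv2.imwrite('pics/s2.png',cv2.resize(s['pixels'][150:300,330:490,::-1],None,fx=4,fy=4,interpolation=cv2.INTER_CUBIC))
E
```

```text
t 1.85 pos [0.586  0.2025 0.1588] q [ 11.1  22.1  86.5   0.   71.6 -78.4] F [-0.1633  0.2683 -0.639 ] w 0.042894099448383356 gf 0.0
 shift [-0.0091 -0.0141  0.423 ] turn [ 0.0003 -0.0031  0.0057] rows 2.116586841880175
```

View pics/s2.png

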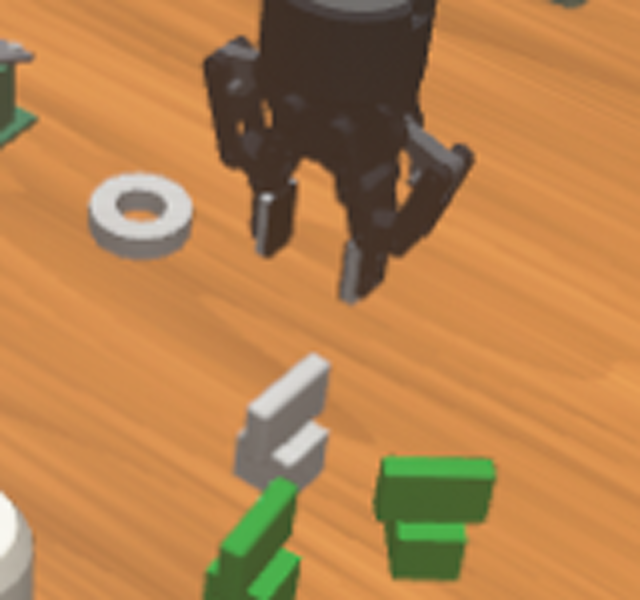

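The open fingers (crop (265,235) and (355,280)) straddle the steel key at crop (285,420), clear of the green ones. I'm lowering over it and gripping.

Call:
arm_command --moves '[[[-0.009,-0.014,0.14],[0,0,0.006],0.5],[[-0.009,-0.014,0.28],[0,0,0.006],0.5],[[-0.009,-0.014,0.423],[0,0,0.006],0.5],[[-0.009,-0.014,0.423],[0,0,0.006],0.5],[[-0.009,-0.014,0.423],[0,0,0.006],0.0],[[-0.009,-0.014,0.423],[0,0,0.006],0.0],[[-0.009,-0.014,0.423],[0,0,0.006],0.0],[[-0.009,-0.014,0.423],[0,0,0.006],0.0]]' --squeeze 60

```text
clock: 2.7
eef_pos: [0.5902, 0.1997, 0.0571]
ee_rot: [[-1.0, 0.013, 0.004], [0.013, 1.0, 0.002], [-0.004, 0.002, -1.0]]
force: [-1.4, 1.5, 5.7]
grip_width: 0.0129
grasp_force: 62.8
```

```bash
python3 - <<'E'
from h import *
go([.588,.199,.053],Rdown(179.2))
E
```

```text
t 2.7 pos [0.5902 0.1997 0.0571] q [ 10.7  29.5  89.5   0.   60.8 -78.5] F [-1.3794  1.4573  5.6528] w 0.012920338909389921 gf 62.819015979766846
 shift [ 0.0087 -0.003   0.0162] turn [0.0021 0.0056 0.0011] rows 0.09343513185719227
```

Call:
arm_command --moves '[[[0,0,-0.2],[0,0,0],0],[[0,0,-0.4],[0,0,0],0],[[0,0,-0.6],[0,0,0],0],[[0,0,-0.8],[0,0,0],0],[[0,0,-0.8],[0,0,0],0],[[0,0,-0.8],[0,0,0],0]]'

```text
clock: 3.3
eef_pos: [0.5894, 0.1989, 0.2569]
ee_rot: [[-1.0, 0.013, 0.005], [0.013, 1.0, 0.001], [-0.005, 0.001, -1.0]]
force: [0.0, 0.8, -2.8]
grip_width: 0.0131
grasp_force: 61.9
```

```bash
python3 - <<'E'
from h import *
R=Rpanel(145);n=-R[:,2];tip=np.array([.5276,-.179,.131])
print(R)
go(tip+(.030+.022+.050)*n,R)
s=snap('scene')
S=telemetry.sense();E=np.array(S['ee_rot']);p=S['eef_pos']
uv=proj(s,[p]);print(uv)
# predicted key corners in tool frame (z down): wing bottom edge, hub bottom
u0,v0=uv[0].astype(int)
x0=max(u0-70,0);y0=max(v0-60,0)
cr=cv2.resize(s['pixels'][y0:y0+120,x0:x0+140,::-1],None,fx=5,fy=5,interpolation=cv2.INTER_CUBIC)
def dr(pts,col):
    for a in proj(s,[p+E@np.array(q) for q in pts]): cv2.circle(cr,tuple(((a-[x0,y0]+.5)*5).astype(int)),3,col,-1)
dr([(sx*.017,sy*.017,.052) for sx in(-1,1) for sy in(-1,1)],(0,0,255))
dr([(sx*.017,sy*.017,.022) for sx in(-1,1) for sy in(-1,1)],(255,0,255))
dr([(sx*.028,sy*.007,-.014) for sx in(-1,1) for sy in(-1,1)],(255,255,0))
cv2.imwrite('pics/s3.png',cr)
E
```

```text
[[-0.7601  0.4939  0.4224]
 [ 0.55    0.8351  0.0133]
 [-0.3462  0.2424 -0.9063]]
t 3.3 pos [0.5894 0.1989 0.2569] q [ 10.7  17.   81.1  -0.   81.6 -78.5] F [ 0.0008  0.7632 -2.8223] w 0.013052270919569658 gf 61.90987944602966
 shift [ 0.3998 -1.5227  0.1303] turn [-0.1784 -0.5274  0.7092] rows 7.898338410247354
[[412.0065 171.5266]]
```

View pics/s3.png

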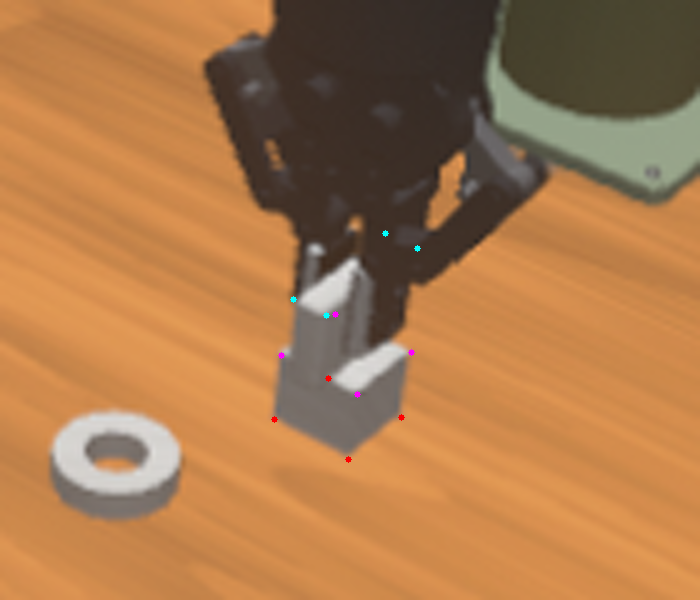

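The overlay shows the key held square: hub corners at crop (275,418), (348,453) and (403,410), within about 1 px of the prediction. The mouth is about 51 mm below the TCP. Next I move toward the panel.

Call:
arm_command --moves '[[[0.2,-0.8,0.0],[-0.1,-0.3,0.4],0],[[0.2,-0.8,0.0],[-0.1,-0.3,0.4],0],[[0.2,-0.8,0.0],[-0.1,-0.3,0.4],0],[[0.2,-0.8,0.0],[-0.1,-0.3,0.4],0],[[0.2,-0.8,0.0],[-0.1,-0.3,0.4],0]]'

```text
clock: 3.85
eef_pos: [0.532, -0.0048, 0.2504]
ee_rot: [[-0.919, 0.316, 0.235], [0.333, 0.942, 0.034], [-0.21, 0.11, -0.971]]
force: [0.2, 0.4, -1.8]
grip_width: 0.0129
grasp_force: 61.9
```

```bash
python3 - <<'E'
from h import *
# refine pointer angle from nose (white blob) in top image before it is hidden
t=snap('top');N=Ro.from_euler('ZY',[1.8,-25],degrees=True).as_matrix();x,y,n=N.T
A=np.array([.5276,-.179,.131])-.034*n
h=cv2.cvtColor(t['pixels'],cv2.COLOR_RGB2HSV);m=np.zeros((400,640),np.uint8);m[216:234,374:398]=((h[216:234,374:398,2]>140)&(h[216:234,374:398,1]<60))*255
k,l,st,ce=cv2.connectedComponentsWithStats(m);i=1+np.argmax(st[1:,4]);pts=np.argwhere(l==i)[:,::-1].astype(float);print(st[i],ce[i])
f=cv2.fitLine(pts.astype(np.float32),cv2.DIST_L2,0,.01,.01).ravel()
P=onplane(t,[f[2:]-8*f[:2],f[2:]+8*f[:2],ce[i]],A+.010*n,n);d=P[0]-P[1];print('line ang',np.degrees(np.arctan2(d@y,d@x)))
v=P[2]-A-.010*n;print('centroid ang',np.degrees(np.arctan2(v@y,v@x)),np.linalg.norm(v))
sq=h[228:245,394:412];print(sq[...,2])
R=Rpanel(144.5);go([.5276,-.179,.131]+.102*n,R)
E
```

```text
[374 217  20  13  88] [383.6477 222.875 ]
line ang 56.92335087293012
centroid ang 56.4032549420878 0.043249537894369056
[[119  83  74  72  71  78  82  79  74  70  70  73  71  72  75  69  68  71]
 [ 96  81  77  70  74  70  79  86  83  74  75  70  76  73  74  71  70  73]
 [ 80  72  66  74  70  75  84  95  98  91  83  75  72  78  71  70  69  70]
 [ 71  67  71  76  73  77  91 112 118 110  95  92  77  76  72  70  75  69]
 [ 71  73  74  72  75  89 109 131 142 135 120  99  82  75  73  69  71  68]
 [ 71  76  72  76  85 101 120 146 151 156 135 122 100  84  72  69  69  72]
 [ 68  72  73  82 100 116 136 158 165 163 153 145 121  95  78  74  70  75]
 [ 73  68  77  93 115 137 155 170 171 169 166 156 131  94  77  73  71  69]
 [ 71  71  80 105 128 148 164 171 174 171 170 152 117  86  72  74  73  76]
 [ 74  76  83 105 129 149 166 174 176 175 159 135  97  79  75  70  72  73]
 [ 72  67  78  89 111 128 151 164 171 163 139 108  86  75  74  74  73  75]
 [ 69  74  74  76  79 101 119 142 158 144 117  81  76  72  76  73  77  75]
 [ 67  67  73  69  71  79  88 111 121 111  91  70  70  71  71  75  72  91]
 [ 70  71  71  75  68  70  69  82  90  88  78  71  76  74  74  75  85 107]
 [ 68  69  73  70  70  70  69  75  71  75  70  71  69  65  78  88 102 117]
 [ 76  75  73  70  71  66  73  72  67  75  73  71  72  79  86  97 114 128]
 [ 69  72  71  60  69  69  73  68  73  74  77  75  86  94 105 114 126 128]]
t 3.9 pos [ 0.533  -0.0035  0.2509] q [-12.5  -1.7 103.9   5.4  64.9 -85.1] F [ 0.2195  0.7763 -2.0298] w 0.01293867015244073 gf 61.92203879356384
 shift [-0.0336 -0.7399  0.0357] turn [-0.0877 -0.2384  0.3139] rows 3.707678966767667
```

Call:
arm_command --moves '[[[-0.034,-0.74,0.036],[-0.09,-0.24,0.31],0],[[-0.034,-0.74,0.036],[-0.09,-0.24,0.31],0],[[-0.034,-0.74,0.036],[-0.09,-0.24,0.31],0],[[-0.034,-0.74,0.036],[-0.09,-0.24,0.31],0],[[-0.034,-0.74,0.036],[-0.09,-0.24,0.31],0],[[-0.034,-0.74,0.036],[-0.09,-0.24,0.31],0]]'

```text
clock: 4.5
eef_pos: [0.4881, -0.1769, 0.2246]
ee_rot: [[-0.758, 0.493, 0.427], [0.552, 0.833, 0.019], [-0.346, 0.251, -0.904]]
force: [-0.3, 0.0, -1.6]
grip_width: 0.0131
grasp_force: 61.9
```

```bash
python3 - <<'E'
from h import *
R=Rpanel(145);n=-R[:,2];tip=np.array([.5276,-.179,.131])
go(tip+.062*n+.022*n,R)
s=snap('scene');S=telemetry.sense();E=np.array(S['ee_rot']);p=S['eef_pos']
x0,y0=230,60
cr=cv2.resize(s['pixels'][y0:y0+110,x0:x0+120,::-1],None,fx=5,fy=5,interpolation=cv2.INTER_CUBIC)
def dr(P,col):
    for a in proj(s,P): cv2.circle(cr,tuple(((a-[x0,y0]+.5)*5).astype(int)),2,col,-1)
dr([p+E@np.array((sx*.017,sy*.017,.051)) for sx in(-1,1) for sy in(-1,1)],(0,0,255))
dr([p+E@np.array((0,0,z)) for z in(.051,.06,.07,.08)],(0,255,0))
q=Rpanel(145); dr([tip+q@np.array((sx*.00625,sy*.00625,0)) for sx in(-1,1) for sy in(-1,1)],(255,0,255))
cv2.imwrite('pics/s4.png',cr)
E
```

```text
t 4.5 pos [ 0.4881 -0.1769  0.2246] q [ -39.1   -6.6  114.3   20.4   54.7 -105.2] F [-0.2535  0.05   -1.5822] w 0.01313961854863446 gf 61.926430463790894
 shift [ 0.0048 -0.0204  0.0699] turn [ 0.0103  0.0014 -0.0035] rows 0.36475063188458784
```

View pics/s4.png

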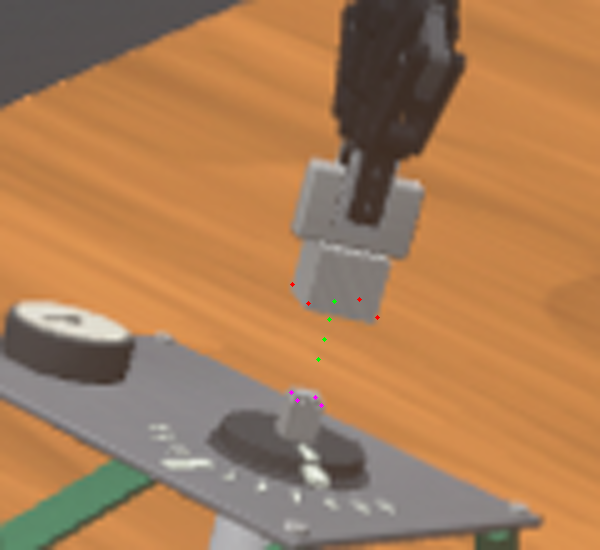

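The spindle tip sits at crop (305,395) and matches the prediction (magenta) to within about 2 crop px. The key is square above it, with its mouth at about (340,310). I descend along the axis to just above the tip.

Call:
arm_command --moves '[[[0.005,-0.02,0.07],[0.01,0,0],0],[[0.005,-0.02,0.14],[0.01,0,0],0],[[0.005,-0.02,0.18],[0.01,0,0],0],[[0.005,-0.02,0.18],[0.01,0,0],0],[[0.005,-0.02,0.18],[0.01,0,0],0]]'

```text
clock: 5.05
eef_pos: [0.505, -0.1793, 0.1842]
ee_rot: [[-0.759, 0.493, 0.426], [0.549, 0.836, 0.011], [-0.35, 0.243, -0.905]]
force: [-0.8, 0.2, -2.3]
grip_width: 0.0131
grasp_force: 61.8
```

```bash
python3 - <<'E'
from h import *
R=Rpanel(145);n=-R[:,2];tip=np.array([.5276,-.179,.131])
go(tip+.030*n,R)
S=telemetry.sense();E=np.array(S['ee_rot']);p=S['eef_pos'];print('rel tip in tool',E.T@(tip-p),'Ft',E.T@S['force'],S['ft_torque'])
ims=[]
for nm,x0,y0,w,h in(('scene',250,90,80,80),('top',360,190,80,80)):
    s=snap(nm);cr=cv2.resize(s['pixels'][y0:y0+h,x0:x0+w,::-1],None,fx=5,fy=5,interpolation=cv2.INTER_CUBIC)
    for P,col in(([p+E@np.array((a*.017,b*.017,.052)) for a in(-1,1) for b in(-1,1)],(0,0,255)),([tip+R@np.array((a*.00625,b*.00625,0)) for a in(-1,1) for b in(-1,1)],(255,0,255))):
        for a in proj(s,P): cv2.circle(cr,tuple(((a-[x0,y0]+.5)*5).astype(int)),2,col,-1)
    ims.append(cr)
cv2.imwrite('pics/s5.png',np.hstack(ims))
E
```

```text
t 5.05 pos [ 0.505  -0.1793  0.1842] q [ -37.6   -1.3  114.6   21.    48.5 -105.9] F [-0.7869  0.1764 -2.2941] w 0.01309082070370012 gf 61.844422817230225
 shift [ 0.0058 -0.006   0.1111] turn [0.0006 0.0054 0.0012] rows 0.556823645500564
rel tip in tool [ 0.0016 -0.0015  0.0578] Ft [ 1.4974 -0.7969  1.7424] [-0.0143  0.2779 -0.0312]
```

View pics/s5.png

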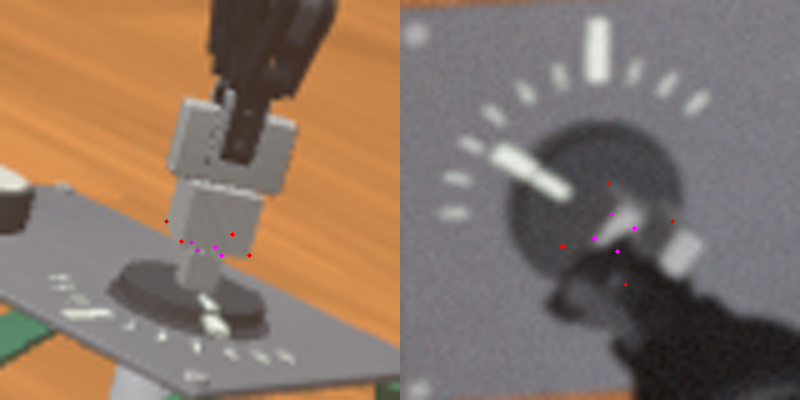

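The key hangs just over the tip in both views, with its mouth edge at scene crop (215,255) and the tip hidden just under it. I descend slowly and watch the force.

Call:
arm_command --moves '[[[0.006,-0.006,0.02],[0,0.005,0],0],[[0.006,-0.006,0.03],[0,0.005,0],0],[[0.006,-0.006,0.045],[0,0.005,0],0],[[0.006,-0.006,0.06],[0,0.005,0],0],[[0.006,-0.006,0.06],[0,0.005,0],0]]'

```text
clock: 5.65
eef_pos: [0.5093, -0.1804, 0.1692]
ee_rot: [[-0.759, 0.495, 0.423], [0.551, 0.834, 0.013], [-0.347, 0.243, -0.906]]
force: [2.0, 1.2, -1.9]
grip_width: 0.0127
grasp_force: 61.7
```

```bash
cat > chk.py <<'E'
from h import *
import sys
ang=float(sys.argv[1])
R=Rpanel(ang);n=-R[:,2];tip=np.array([.5276,-.179,.131])
go(tip+.030*n,R)
S=telemetry.sense();E=np.array(S['ee_rot']);print('TCP rel tip in tool',E.T@(S['eef_pos']-tip),'Ft',E.T@S['force'],'Tt',E.T@S['ft_torque'])
E
python3 chk.py 145
```

```text
t 5.65 pos [ 0.5093 -0.1804  0.1692] q [ -37.4    0.7  114.7   21.5   46.8 -106.5] F [ 1.9811  1.1612 -1.9311] w 0.012658471895564422 gf 61.69179081916809
 shift [0.0004 0.0039 0.0497] turn [ 0.0002  0.0012 -0.0014] rows 0.24930592703773027
TCP rel tip in tool [-0.0001 -0.001  -0.0424] Ft [-0.1945  1.4798  2.6028] Tt [-0.298   0.0829  0.0557]
```

Call:
arm_command --moves '[[[0,0,0.015],[0,0,0],0],[[0,0,0.03],[0,0,0],0],[[0,0,0.045],[0,0,0],0],[[0,0,0.055],[0,0,0],0],[[0,0,0.06],[0,0,0],0]]'

```text
clock: 6.15
eef_pos: [0.5148, -0.1817, 0.1625]
ee_rot: [[-0.762, 0.49, 0.423], [0.545, 0.838, 0.011], [-0.349, 0.239, -0.906]]
force: [-49.2, 8.5, 59.6]
grip_width: 0.0129
grasp_force: 75.2
```

```bash
python3 chk.py 145
```

```text
t 6.15 pos [ 0.5148 -0.1817  0.1625] q [ -37.     2.   114.3   21.6   45.7 -106.8] F [-49.2297   8.4567  59.6452] w 0.012880859508540026 gf 75.22029161453247
 shift [0.0107 0.0038 0.0159] turn [-0.002   0.0021  0.0069] rows 0.09793187658219693
TCP rel tip in tool [-0.0027 -0.001  -0.034 ] Ft [ 21.3109  -2.7942 -74.7708] Tt [0.7289 4.0429 0.061 ]
```

Call:
arm_command --moves '[[[0,0,-0.015],[0,0,0],0],[[0,0,-0.025],[0,0,0],0],[[0,0,-0.025],[0,0,0],0]]'

```text
clock: 6.45
eef_pos: [0.5137, -0.1814, 0.1628]
ee_rot: [[-0.758, 0.495, 0.426], [0.551, 0.835, 0.01], [-0.35, 0.242, -0.905]]
force: [1.5, -0.1, 1.1]
grip_width: 0.0128
grasp_force: 64.0
```

```bash
python3 chk.py 145; python3 - <<'E'
from h import *
ims=[]
for nm,x0,y0,w,h in(('scene',250,90,80,80),('top',360,190,80,80)):
    s=snap(nm);ims.append(cv2.resize(s['pixels'][y0:y0+h,x0:x0+w,::-1],None,fx=5,fy=5,interpolation=cv2.INTER_CUBIC))
cv2.imwrite('pics/s6.png',np.hstack(ims))
E
```

```text
t 6.45 pos [ 0.5137 -0.1814  0.1628] q [ -37.1    1.7  114.6   21.7   45.6 -106.6] F [ 1.4562 -0.0698  1.0903] w 0.012820857431633631 gf 64.01382207870483
 shift [0.0071 0.0046 0.0189] turn [-0.0008  0.006  -0.0008] rows 0.10357707655154169
TCP rel tip in tool [-0.0019 -0.0012 -0.0347] Ft [-1.5238  0.9258 -0.3674] Tt [-0.2369 -0.2155 -0.0069]
```

View pics/s6.png

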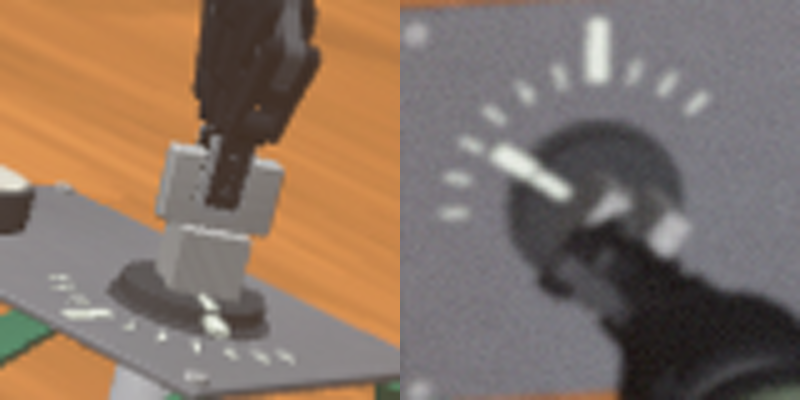

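```bash
python3 - <<'E'
from h import *
s=snap('scene');f=lambda P:((proj(s,P)-[250,90]+.5)*5).round(0).tolist()
R=Rpanel(145);n=-R[:,2];tip=np.array([.5276,-.179,.131])
for d in(0,.002,.004,.006):
    print(d,f([tip-.022*n+d*n+R@np.array((a*.017,b*.017,0)) for a in(-1,1) for b in(-1,1)]))
print('tip',f([tip]),'seat',f([tip-.022*n]))
# collar rim extremes
th=np.linspace(0,2*np.pi,73);C=np.array(f([tip-.022*n+R@np.array((.036*np.cos(t),.036*np.sin(t),0)) for t in th]));print('collar face bbox',C.min(0),C.max(0))
g=cv2.cvtColor(s['pixels'],cv2.COLOR_RGB2GRAY)
for y in range(140,154):print(y,g[y,278:304])
E
```

```text
0 [[154.0, 275.0], [169.0, 297.0], [220.0, 288.0], [236.0, 310.0]]
0.002 [[155.0, 271.0], [170.0, 293.0], [221.0, 284.0], [238.0, 306.0]]
0.004 [[156.0, 267.0], [171.0, 289.0], [222.0, 280.0], [239.0, 302.0]]
0.006 [[157.0, 263.0], [172.0, 285.0], [223.0, 276.0], [240.0, 298.0]]
tip [[207.0, 249.0]] seat [[195.0, 292.0]]
collar face bbox [122. 266.] [267. 320.]
140 [137 138 138 141 144 143 143 141 123 124 125 122 124 126 125 123 124 125
 124 124 124 125 145 153 155 156]
141 [135 136 136 140 144 144 143 137 123 123 124 122 123 126 126 124 123 125
 125 123 124 127 147 148 151 153]
142 [100 101 102 132 144 144 143 129 125 124 125 123 122 125 126 125 123 124
 125 123 125 134 147 147 147 147]
143 [ 90  91  93 131 146 144 143 129 126 123 123 125 122 123 126 126 123 123
 125 124 126 143 150 148 147 147]
144 [ 90  91  92 115 144 144 142 124 125 125 124 125 123 122 125 127 124 123
 125 125 126 143 148 148 149 148]
145 [ 90  91  90  93 127 144 137 124 125 126 123 124 125 122 124 126 126 123
 123 126 127 142 144 147 147 148]
146 [ 91  90  91  90  95 141 133 123 124 126 124 123 125 122 123 125 126 124
 123 125 127 139 142 142 144 146]
147 [ 91  90  91  90  92 114 126 121 122 124 126 123 125 125 122 124 126 125
 123 122 110 124 135 138 142 142]
148 [ 79  83  91  89  90  92  98 105 111 112 122 125 144 128 120 122 125 126
 123 120  96  93 102 112 134 141]
149 [ 80  80  79  81  86  90  90  90  91  91  94 131 205 166 125 111 120 121
 121 117  90  90  92  92 107 139]
150 [ 80  78  79  79  78  78  85  88  90  90  90 101 168 230 174 109  92  97
  98 102  90  90  90  91 101 137]
151 [ 83  80  80  77  78  77  76  77  75  77  84  88 108 202 204 153  90  90
  90  90  90  90  89  88  94 126]
152 [ 93  91  82  78  79  79  75  76  75  75  75  74  84 120 125 119  81  84
  83  84  84  85  80  73  80 124]
153 [125 102  91  89  89  82  77  77  77  73  74  76 117 193 207 170  90  65
  65  64  64  63  62  63  81 134]
```

The measured seated height is consistent. The collar rim and hub corners both sit about 4 mm above my tip-based estimate, and the axial stop was firm, so the key is on the collar. Now I turn it clockwise, which is +tool z.

Call:
arm_command --moves '[[[0,0,0],[0,0,0.12],0],[[0,0,0],[0,0,0.24],0],[[0,0,0],[0,0,0.36],0],[[0,0,0],[0,0,0.48],0],[[0,0,0],[0,0,0.6],0],[[0,0,0],[0,0,0.6],0]]'

```text
clock: 7.2
eef_pos: [0.5135, -0.182, 0.1626]
ee_rot: [[-0.45, 0.786, 0.424], [0.87, 0.493, 0.009], [-0.202, 0.373, -0.905]]
force: [-1.4, -1.6, 5.7]
grip_width: 0.0133
grasp_force: 65.0
```

```bash
python3 chk.py 118; cat > ptr.py <<'E'
from h import *
import sys
x,y,n=Ro.from_euler('ZY',[1.8,-25],degrees=True).as_matrix().T
# long mark (panel-face) fixes the axis
def cut(s,y0,y1,x0,x1,vmin=150):
    h=cv2.cvtColor(s['pixels'],cv2.COLOR_RGB2HSV);m=np.zeros((400,640),np.uint8);m[y0:y1,x0:x1]=((h[y0:y1,x0:x1,2]>vmin)&(h[y0:y1,x0:x1,1]<60))*255
    k,l,st,ce=cv2.connectedComponentsWithStats(m);return [(st[i].tolist(),ce[i].round(1).tolist(),np.argwhere(l==i)[:,::-1].astype(float)) for i in range(1,k) if st[i][4]>12]
if __name__=='__main__':
    t=snap('top');A=np.array([.5276,-.179,.134])-.034*n
    for st,ce,pts in cut(t,190,236,370,425):
        P=onplane(t,[ce],A+.010*n,n)[0]-A-.010*n
        print(st,ce,'ang',np.degrees(np.arctan2(P@y,P@x)),'r',np.linalg.norm(P))
E
python3 ptr.py
```

```text
t 7.2 pos [ 0.5135 -0.182   0.1626] q [-37.1   1.8 114.5  21.6  45.6 -79.5] F [-1.392  -1.6484  5.7498] w 0.01331063612204457 gf 65.01097083091736
 shift [0.0101 0.003  0.0183] turn [-0.0002  0.0057 -0.0014] rows 0.10541902976369331
TCP rel tip in tool [-0.0027 -0.0008 -0.0346] Ft [-1.9686  0.2392 -5.8123] Tt [ 0.3225 -0.2488  0.0138]
[397, 193, 5, 14, 67] [399.0, 199.6] ang 2.885679205598251 r 0.07497727108926497
[390, 203, 4, 5, 13] [391.4, 204.8] ang 17.40038448299238 r 0.06722935018824074
[411, 204, 5, 5, 13] [413.1, 206.3] ang -25.385268195148186 r 0.06402986670362919
[417, 208, 5, 5, 14] [418.9, 210.1] ang -39.98107958643727 r 0.06310759655161023
[384, 212, 13, 15, 74] [389.6, 218.8] ang 36.12024393014742 r 0.040048971143958084
```

Call:
arm_command --moves '[[[0,0,0],[0,0,0.12],0],[[0,0,0],[0,0,0.24],0],[[0,0,0],[0,0,0.36],0],[[0,0,0],[0,0,0.48],0],[[0,0,0],[0,0,0.58],0],[[0,0,0],[0,0,0.58],0]]'

```text
clock: 7.85
eef_pos: [0.5125, -0.1822, 0.162]
ee_rot: [[-0.06, 0.905, 0.422], [0.998, 0.061, 0.009], [-0.018, 0.422, -0.907]]
force: [-6.8, -2.2, 7.3]
grip_width: 0.013
grasp_force: 65.5
```

```bash
python3 chk.py 92; cat > ptr2.py <<'E'
from ptr import *
t=snap('top');c=snap('scene')
def line(s,pts,p0):
    f=cv2.fitLine(pts.astype(np.float32),cv2.DIST_L2,0,.01,.01).ravel();P=onplane(s,[f[2:]-6*f[:2],f[2:]+6*f[:2]],p0,n);d=P[1]-P[0];a=np.degrees(np.arctan2(d@y,d@x));return (a+90)%180-90
A0=np.array([.5276,-.179,.134])-.034*n
for s,roi in((t,(190,236,370,425)),(c,(140,172,255,322))):
    for st,ce,pts in cut(s,*roi,vmin=140):
        if st[4]<25: continue
        P0=onplane(s,[ce],A0,n)[0];P1=onplane(s,[ce],A0+.010*n,n)[0]
        print(st,ce,'line',line(s,pts,A0),'face xy mm',1e3*np.array([(P0-A0)@x,(P0-A0)@y]),'10mm xy',1e3*np.array([(P1-A0)@x,(P1-A0)@y]))
E
python3 ptr2.py
```

```text
t 7.85 pos [ 0.5125 -0.1822  0.162 ] q [-37.1   1.8 114.6  21.5  45.7 -53.5] F [-6.8149 -2.1926  7.2571] w 0.012958653795277194 gf 65.52955269813538
 shift [0.011  0.0031 0.018 ] turn [-0.0008  0.0053 -0.0024] rows 0.1063953734456011
TCP rel tip in tool [-0.0029 -0.0008 -0.0345] Ft [-1.9111 -3.2384 -9.475 ] Tt [ 0.8941 -0.6508  0.0684]
[390, 193, 13, 33, 193] [397.5, 207.0] line -1.8459703992811285 face xy mm [54.8717  4.2264] 10mm xy [58.3492  6.7222]
[396, 230, 9, 6, 35] [399.3, 232.7] line -70.54592944335617 face xy mm [-5.8985 -1.0375] 10mm xy [-1.675  1.523]
[255, 140, 37, 26, 413] [270.5, 147.7] line -1.0597201067774336 face xy mm [ 29.882  -28.4341] 10mm xy [58.4029 -4.5238]
[300, 145, 22, 16, 119] [310.6, 153.3] line 87.81686288601637 face xy mm [-69.6693  18.3313] 10mm xy [-38.0706  40.7958]
[299, 158, 10, 5, 34] [303.4, 160.2] line -24.344226692958273 face xy mm [ 3.0164 55.5422] 10mm xy [32.3678 76.8562]
[272, 163, 12, 9, 74] [276.6, 167.9] line -52.743368499083516 face xy mm [127.6848  83.8315] 10mm xy [153.182 104.271]
```

```bash
cat > ptr3.py <<'E'
from ptr import *
import sys
yaws=[];t=snap('top')
A0=np.array([.5276,-.179,.134])-.034*n
h=cv2.cvtColor(t['pixels'],cv2.COLOR_RGB2HSV).astype(float)
R=[]
for r in range(192,230):
    seg=h[r,386:408,2].copy();b=np.median(h[r,386:408,2]);w=np.clip(seg-b-35,0,None)*(h[r,386:408,1]<70)
    if w.sum()>40:R.append((386+(w*np.arange(22)).sum()/w.sum(),r,w.sum()))
R=np.array(R)
print([(round(a,1),int(b),int(c)) for a,b,c in R])
m=R[(R[:,1]<205)];k=R[(R[:,1]>=209)&(R[:,2]>60)]
def loc(P,hh):
    Q=onplane(t,P[:,:2],A0+hh*n,n)-A0;return 1e3*Q@x,1e3*Q@y
mx,my=loc(m,0);print('mark y',my.mean().round(2),'x',mx.mean().round(1),'slope deg',np.degrees(np.polyfit(mx,my,1)[0]))
for hh in(.006,.010,.014):
    kx,ky=loc(k,hh);s,c=np.polyfit(kx,ky,1);print(hh,'ptr slope deg',np.degrees(np.arctan(s)),'x range',kx.min(),kx.max(),'y mean',ky.mean(),'ang from axis',np.degrees(np.arctan2(ky.mean()-my.mean(),kx.mean())),'y at axis',c)
E
python3 ptr3.py
```

```text
[(np.float64(399.2), 194, 122), (np.float64(399.3), 195, 188), (np.float64(399.2), 196, 209), (np.float64(399.2), 197, 197), (np.float64(399.1), 198, 220), (np.float64(399.0), 199, 229), (np.float64(399.0), 200, 229), (np.float64(399.0), 201, 228), (np.float64(399.1), 202, 173), (np.float64(399.0), 203, 165), (np.float64(399.1), 204, 131), (np.float64(399.0), 205, 87), (np.float64(396.2), 209, 160), (np.float64(396.5), 210, 211), (np.float64(396.5), 211, 218), (np.float64(396.6), 212, 218), (np.float64(396.7), 213, 222), (np.float64(397.0), 214, 228), (np.float64(397.2), 215, 258), (np.float64(397.2), 216, 271), (np.float64(396.8), 217, 256), (np.float64(397.4), 218, 299), (np.float64(397.9), 219, 346), (np.float64(398.0), 220, 342), (np.float64(398.1), 221, 358), (np.float64(398.3), 222, 361), (np.float64(398.5), 223, 333), (np.float64(398.5), 224, 255), (np.float64(398.7), 225, 87)]
mark y 1.05 x 72.9 slope deg -0.3255842733332775
0.006 ptr slope deg 9.671856470015534 x range 15.001061880140716 52.554615615802334 y mean 5.450323215294742 ang from axis 7.410806189846742 y at axis -0.32167520610088707
0.01 ptr slope deg 9.671856470015545 x range 16.59960577579256 53.96738807935891 y mean 6.450008598306711 ang from axis 8.687353461308719 y at axis 0.4214802250459578
0.014 ptr slope deg 9.67185647001555 x range 18.19814967144445 55.3801605429157 y mean 7.449693981318727 ang from axis 9.852118574531692 y at axis 1.16463565619284
```

Call:
arm_command --moves '[[[0,0,0],[0,0,0.07],0],[[0,0,0],[0,0,0.14],0],[[0,0,0],[0,0,0.21],0],[[0,0,0],[0,0,0.21],0],[[0,0,0],[0,0,0.21],0]]'

```text
clock: 8.5
eef_pos: [0.5121, -0.1822, 0.1618]
ee_rot: [[0.089, 0.903, 0.421], [0.995, -0.102, 0.009], [0.051, 0.418, -0.907]]
force: [-9.0, -4.0, 8.2]
grip_width: 0.0128
grasp_force: 65.7
```

```bash
python3 chk.py 83; python3 ptr3.py | tail -4
```

```text
t 8.5 pos [ 0.5121 -0.1822  0.1618] q [-37.1   1.8 114.6  21.5  45.7 -44.1] F [-8.9579 -4.0226  8.1902] w 0.012772507900770624 gf 65.74798464775085
 shift [0.0114 0.0029 0.0179] turn [-0.001   0.0053 -0.0107] rows 0.10727686807162373
TCP rel tip in tool [-0.003  -0.0008 -0.0345] Ft [ -4.3748  -4.2493 -11.2387] Tt [ 1.0443 -0.8456 -0.0098]
mark y 1.11 x 72.9 slope deg -0.4081148046801932
0.006 ptr slope deg 1.2290027629398936 x range 17.167011700739227 52.11525153460353 y mean -0.41242018904219374 ang from axis -2.5228719705849536 y at axis -1.1560872092929444
0.01 ptr slope deg 1.229002762939904 x range 18.75484098858466 53.53019746209246 y mean 0.6162672491653145 ang from axis -0.7899443776386454 y at axis -0.15960724034160606
0.014 ptr slope deg 1.2290027629399007 x range 20.342670276430045 54.94514338958148 y mean 1.64495468737289 ang from axis 0.8061980661998627 y at axis 0.8368727286098063
```

Call:
arm_command --moves '[[[0,0,0.01],[0,0,0.015],0],[[0,0,0.018],[0,0,0.015],0],[[0,0,0.018],[0,0,0.015],0]]'

```text
clock: 8.85
eef_pos: [0.513, -0.1821, 0.1616]
ee_rot: [[0.095, 0.903, 0.42], [0.994, -0.109, 0.01], [0.055, 0.416, -0.908]]
force: [-39.7, 2.6, 44.5]
grip_width: 0.013
grasp_force: 72.8
```

```bash
python3 chk.py 82; python3 ptr3.py | tail -4
```

```text
t 8.85 pos [ 0.513  -0.1821  0.1616] q [-37.1   1.9 114.4  21.4  45.8 -43.5] F [-39.6634   2.5857  44.5177] w 0.013040025036821137 gf 72.79669046401978
 shift [0.0108 0.0001 0.0157] turn [-0.0034  0.0043  0.0025] rows 0.09512181542632361
TCP rel tip in tool [-0.0028 -0.0001 -0.0339] Ft [  1.2615 -17.5581 -57.0248] Tt [ 3.4179 -0.1285 -0.092 ]
mark y 1.1 x 72.9 slope deg -0.1867519692273588
0.006 ptr slope deg 0.45094364432997674 x range 14.811403803466009 52.01477266019287 y mean -0.63686369517222 ang from axis -2.964537023918681 y at axis -0.900399671678273
0.01 ptr slope deg 0.45094364432998146 x range 16.410885907330105 53.43021564062458 y mean 0.3929340292109194 ang from axis -1.1529750343765812 y at axis 0.11753613997872996
0.014 ptr slope deg 0.45094364432999845 x range 18.0103680111942 54.84565862105637 y mean 1.4227317535941149 ang from axis 0.5110937011318694 y at axis 1.1354719516357805
```

It's a hard stop: only 0.6 mm of movement under 57 N. The pointer is within about 1° of the mark. I relax, open and back straight out.

Call:
arm_command --moves '[[[0,0,-0.02],[0,0,0],0],[[0,0,-0.022],[0,0,0],0],[[0,0,-0.022],[0,0,0],0.5],[[0,0,-0.022],[0,0,0],0.5],[[0,0,-0.022],[0,0,0],0.5],[[0,0,-0.022],[0,0,0],0.5]]'

```text
clock: 9.5
eef_pos: [0.5123, -0.18, 0.162]
ee_rot: [[0.099, 0.901, 0.422], [0.993, -0.115, 0.013], [0.061, 0.418, -0.906]]
force: [-0.6, -0.4, -0.3]
grip_width: 0.0428
grasp_force: 0.0
```

Call:
arm_command --moves '[[[0,0,-0.06],[0,0,0],0.5],[[0,0,-0.16],[0,0,0],0.5],[[0,0,-0.3],[0,0,0],0.5],[[0,0,-0.45],[0,0,0],0.5],[[0,0,-0.6],[0,0,0],0.5],[[0,0,-0.6],[0,0,0],0.5]]'

```text
clock: 10.1
eef_pos: [0.4503, -0.1842, 0.3049]
ee_rot: [[0.1, 0.897, 0.431], [0.994, -0.113, 0.005], [0.053, 0.428, -0.902]]
force: [0.4, 0.6, 0.2]
grip_width: 0.0426
grasp_force: 0.0
```

```bash
python3 chk.py 82; python3 ptr3.py | tail -4; python3 - <<'E'
from h import *
ims=[]
for nm,x0,y0,w,h in(('scene',250,90,80,80),('top',360,180,80,80)):
    s=snap(nm);ims.append(cv2.resize(s['pixels'][y0:y0+h,x0:x0+w,::-1],None,fx=5,fy=5,interpolation=cv2.INTER_CUBIC))
cv2.imwrite('pics/s7.png',np.hstack(ims))
E
```

```text
t 10.1 pos [ 0.4503 -0.1842  0.3049] q [-43.4 -15.9 112.1  19.1  66.1 -42. ] F [0.4134 0.5957 0.177 ] w 0.04264332555217762 gf 0.0
 shift [ 0.0138 -0.0214  0.6411] turn [ 0.0131  0.0089 -0.0028] rows 3.2081508385076685
TCP rel tip in tool [-0.0037  0.0057 -0.1903] Ft [0.6426 0.379  0.0215] Tt [ 0.1865 -0.0984  0.0093]
mark y 1.06 x 72.9 slope deg -0.7221032320441183
0.006 ptr slope deg 0.5560039598588086 x range 17.145404007046043 52.016164508916575 y mean -0.6657823376396664 ang from axis -2.8511667761343493 y at axis -1.0020235848899712
0.01 ptr slope deg 0.5560039598588048 x range 18.733340184700758 53.4316006040949 y mean 0.36415844264873165 ang from axis -1.102460127071888 y at axis 0.013347467714375701
0.014 ptr slope deg 0.5560039598588253 x range 20.321276362355523 54.8470366992734 y mean 1.394099222937185 ang from axis 0.5086787400761212 y at axis 1.0287185203187608
```

View pics/s7.png

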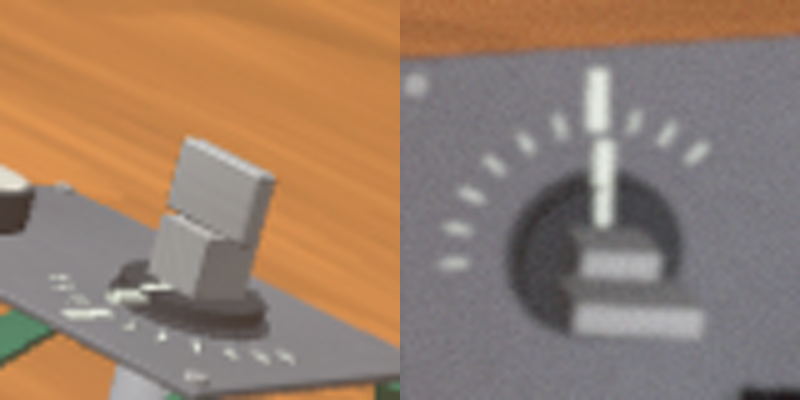

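The picture shows the key flush on the collar (scene crop (215,295)). The pointer (top crop (602,180)) is in line with the long mark (598,100), and the gripper is well clear. I'm handing in.

```bash
python3 -c "
from workcell import job
print(job.sign_off())"
```

```text
the job is handed in; nothing more can be done
None
```

I handed the job in at about 10 s: the steel key is on the spindle down to a hard stop, the pointer is within about 1° of the long mark by camera, the key is released, and nothing else was touched.

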